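# Unlatch the bench pen and slide the kit box out

### The job

The kit box is shut in the small pen. Press the thumb lever on the gate until you feel the latch bar stop at the top of its catch, hold it there while you draw the gate clear of the catch, and swing the gate wide open; then slide the box out through the gateway until it stands wholly outside the pen, in front of it. Work gently: do not bear hard on the lever, do not force the bar against its catch, keep the box flat on the bench, leave the gate standing open and leave the things round about where they are.

Things in the scene. Friction and masses are not known exactly. Their poses are not given: they have to be found in the camera images.
- pen: Fixed pen, no floor or roof: white walls 6 mm thick, 60 mm high, inside 161 mm wide (y), 177 mm deep (x). Origin at bench level; x points from gateway to back wall (way out is -x), z up. Gate mid-plane x=-92 mm, side walls' inner faces y=+-80 mm, back wall's x=+89 mm. Catch at x=-92, y=+90 mm: C-shaped keeper, open outward between a lug and a top stop, 100 to 113 mm high
- gate_hinge (a point): gate's vertical hinge line at bench level, at pen x = -92 mm, y = -84.5 mm. The leaf is 7 mm thick, 60 mm high and runs 163 mm from this line toward +y of the pen when shut; its free end swings outward, toward -x of the pen
- gate (a joint): angle of the gate, rad: 0 shut, 1.57 square to the gateway, stop at 1.8. Hinge friction 0.08 N m holds it where it is left
- latch (a joint): latch angle, rad: 0 bar down in its catch. A see-saw on top of the gate, pivot 125 mm from gate hinge, 84 mm above bench; the bar's weight (1 to 3 N at the lever) drops it. The catch's height is set differently on each pen (14 mm range): the bar meets its top stop between 0.10 and 0.38 rad and passes out only from there to about 0.03 rad lower; below that it jams. Once out, free to 0.42 rad
- thumb_lever: trough, floor 44 mm across the gate by 46 mm along it, a 10 mm high lip on each side across the gate (40 mm between lips). Origin mid-floor, upper face: 73 mm from hinge line, 99 mm above bench. Sinks 5 to 20 mm until the bar meets its stop, then 1.5 mm on springs (4 to 7 N), then hard. z up, y to the gate's free end. Fingertips in it hold it down and push a lip to swing the gate; below 12 N
- latch_bar: steel latch bar 8 x 78 x 10 mm with a round end weight; origin on the latch pivot, y along the bar to its end. Must not be pressed against its stop or pulled against the catch with 12 N or more (about the force on the lever)
- box_centre (a point): centre (half-way up) of the kit box, a printed carton 105 mm (its x) by 145 mm (its y) by 62 mm high, 0.3 to 0.55 kg, loose on the bench in the pen, long side across the gateway, some 8 mm behind the gate. Behind it about 60 mm are free up to the back wall, where closed fingers can go down and push it out
- reagent_bottle: bystander: small bottle 31 mm across, 109 mm high, outside the pen behind its back wall; origin under its foot
- weight: bystander: small knobbed weight 19 mm across, 22 mm high; origin under it
- marker: bystander: marker 14 mm across standing on end, 135 mm high; origin under it
Things that resemble listed ones, but are neither listed nor needed, are in the scene too. There is more than one size of the part that bears box_centre; the job needs the largest.

How it is judged (in metres and radians):
On the way, in this order (a step that is already met when the one before it is completed fails the run):
1. the thumb lever is pressed and lifts the bar in its catch while the gate is still shut (value of joint latch above 0.05 rad and value of joint gate below 0.08 rad and contact force between the fingers and thumb_lever above 0.3 N), for 0.1 s.
2. the gate is drawn out of the catch with the lever still held down (value of joint latch above 0.04 rad and value of joint gate above 0.12 rad and contact force between the fingers and thumb_lever above 0.3 N), for 0.05 s.
3. the gate is wide open (over 1.2 rad) with the box still in the pen (value of joint gate above 1.2 rad and x of box_centre in the frame of pen above -0.08 m), for 0.2 s.
At the end, for the whole second after the job is handed in: The kit box stands still and flat on the bench in front of the gateway, wholly outside the pen (its centre 145 to 320 mm from the pen's origin toward the way out), the gate stands open by more than 1.2 rad and the latch bar has dropped back (x of box_centre in the frame of pen between -0.32 and -0.145 m and height (world z) of box_centre between 0.026 and 0.036 m and angle between box_centre's own z axis and vertical below 0.1 rad and linear speed of kit_box below 0.02 m/s and value of joint gate above 1.2 rad and value of joint latch below 0.06 rad); the robot touches nothing.
It fails at once if the thumb lever is pressed or struck with more than 25 N (contact force between the fingers and thumb_lever above 25 N).
It fails at once if the bar is pressed against its stop or catch with more than 12 N (contact force between latch_bar and anything else above 12 N).
It fails at once if the box is lifted or tipped (height (world z) of box_centre above 0.045 m or angle between box_centre's own z axis and vertical above 0.25 rad).
It fails at once if a bystander is displaced by more than 30 mm (distance of any of reagent_bottle, weight, marker from where it was at the start of the episode above 0.03 m).
It also fails if it takes over 70 s, if anything falls off the work surface, if the arm or the gripper's body presses on something with over 40 N, if the wrist force passes 120 N, or if a joint passes its speed limit or range.

### The arm

A 7-joint arm with a two-finger parallel gripper is mounted at the origin on a cart in front of the work surface, level with it; the furniture and walls round the work are solid. World frame = base frame: x ahead of the robot, y to its left, z up, the work surface at z = 0. Lengths are in mm, angles in rad, forces in N, time in s.
With the tool pointing down it reaches from about 400 to 850 mm from the base axis. Payload 4.4 kg.
Tool frame: the origin (TCP) lies at the very end of the fingers, on their centre line; the grasp point (between the pads) lies 19 mm behind it (bot.grip_point_offset is the distance from the TCP to the grasp point, in mm); z points along the fingers, y is the line along which they close (so a half turn about z gives the same grasp; the last joint's range is limited). The gripper opens to 94 mm and grips with 3 to 60 N. Pads are 16 mm wide; open, the fingers measure 119 mm over their backs; the gripper's body (75 mm by 177 mm) begins 78 mm behind the grasp point.
Start: joints at [1.207, 0.628, 0.038, 1.517, -0.027, 0.996, -0.02], TCP at [190.75, -621.396, 205.478] pointing down, gripper open.
Joint ranges: [-3.06, 3.06], [-0.37, 2.12], [-1.25, 1.32], [0.18, 2.47], [-1.1, 4.24], [0.23, 1.98], [-2.94, 2.94]. Speed limits (rad/s): [2.57, 2.57, 3.14, 3.14, 3.14, 3.14, 3.14].

### API

Orientations are given as [roll, pitch, yaw] about the fixed x, y, z axes, in that order (R = Rz(yaw) Ry(pitch) Rx(roll)).
In Python, from plant import bot, grab_frame, camera_info gives the robot as it stands.
- The arm moves only by the tool apply_moves, never from a script. Its argument "steps" is a list of rows, each a list of 4 numbers: the shift along the tool's x, y, z in mm, then the turn about the tool's z in degrees. A call has 1 to 12 rows; each row shifts and turns the commanded pose from where the row before left it, along the tool's axes as they then stand; what a row does not reach is not made up. A row lasts 1/10 s, in which the tool goes at most 50 mm and 8.59 degrees, less where a joint would pass 70% of its speed; a pose out of reach is approached as far as the arm can. A call with a gripper value outside its range is refused whole. "fingers" is the closure, from 0 (fully open) to 1 (shut), set as the call begins (left out, the last holds). The fingers move at their own pace and stop on an object; "newtons" is the grip in N (left out, the last holds). Time passes only in rows, so rows that do not move let the fingers close. It gives the time, the measured TCP pose, the force, the opening and the grip force at its end, in the units of the state.
- bot.observe(): the state, without advancing time (a new reading comes with each control period).
- grab_frame(name): name is "scene" or "top"; returns the picture (400x640x3 uint8, blue, green, red); there is no depth.
- camera_info(name): a dict with "fx", "fy", "cx", "cy" (pixels), "R" (3x3) and "t" (3): a world point X has camera coordinates R X + t. Camera axes: x right, y down, z forward; pixel columns grow to the right and rows downward; lengths in mm; the calibration is good to about 2 mm. A picture is of the moment at which its call begins. camera_info takes no time and is no camera call.
- bot.close_job(): hands the job in; it is judged then, once.
The state is a dict: "clock": time; "qpos": joint angles; "qvel": joint speeds; "effort": joint torques, N m; "tcp_pos": TCP position; "orientation": TCP orientation; "ft_force": force on the tool from outside, world axes, zero at the start; "ft_torque": the same for the moment, N m; "width": finger opening in mm; "finger_force": force on a finger pad.
Only numpy, scipy, OpenCV 4.12 (cv2) and the standard library are available. Lean on these libraries where they do the work, as an engineer would, in place of code of your own. Each camera call takes 0.05 s, during which the arm holds its last target. There are 200 camera calls.

## Working session

There is one attempt and no reset: what is moved stays moved. The work goes in short steps, Python scripts to look and compute and a tool call to move; the robot and the scene stay as the last step left them, time stands still between calls to the robot, and variables do not carry over. Pictures are saved under pics/ and viewed, at most 12 in all, crops included, and the job is handed in when it is done.

Besides the shell and the picture viewer there is one more tool, called after "Call:" by a JSON object that holds its "name" and its "arguments", one argument or row to a line. apply_moves: Moves the arm, as the interface text tells. Its arguments: {"type":"object","properties":{"steps":{"type":"array","items":{"type":"array","items":{"type":"number"}}},"fingers":{"type":"number"},"newtons":{"type":"number"}},"required":["steps"]}

```bash
mkdir -p pics
python3 - <<'E'
from plant import bot, grab_frame, camera_info
import cv2,json
for n in("scene","top"):
    cv2.imwrite(f"pics/{n}0.png",grab_frame(n)); c=camera_info(n); print(n,c)
print(bot.observe())
E
```

```text
scene {'fx': 405.4855536523309, 'fy': 405.4855536523309, 'cx': 318.4604070448957, 'cy': 194.37261735679547, 'R': array([[-0.55403848, -0.83245701,  0.00752871],
       [-0.52994861,  0.34570186, -0.77436728],
       [ 0.64202478, -0.43301911, -0.63269158]]), 't': array([317.99060507, 352.11307219, 936.19833808])}
top {'fx': 421.05560663678745, 'fy': 421.05560663678745, 'cx': 320.3456697694367, 'cy': 196.72012453163373, 'R': array([[-0.01913242, -0.99976399, -0.01029123],
       [-0.98976759,  0.02039483, -0.14122381],
       [ 0.14140037,  0.00748397, -0.9899242 ]]), 't': array([  36.58500112,  577.32160043, 1163.48967822])}
{'clock': 0.1, 'qpos': array([ 1.20721495,  0.62922067,  0.03842719,  1.51821508, -0.02697786,
        0.99628914, -0.02000079]), 'qvel': array([-0.00125721, -0.00183347, -0.00057542, -0.003399  ,  0.000644  ,
       -0.00117137,  0.00040289]), 'effort': array([ 2.80022512e-03, -5.50791657e+01,  1.14721153e+00, -1.87116909e+01,
       -5.22371137e-02,  1.91985100e-02,  5.36064351e-05]), 'tcp_pos': array([ 190.57802975, -620.8423718 ,  204.68403916]), 'orientation': array([-3.13997798e+00,  2.13067113e-05,  2.97808073e-01]), 'ft_force': array([-0.17388495,  0.32131065,  0.27945041]), 'ft_torque': array([-0.01551994,  0.01785221, -0.03009625]), 'finger_force': 0.0, 'width': 94.03980604457033}
```

View pics/scene0.png

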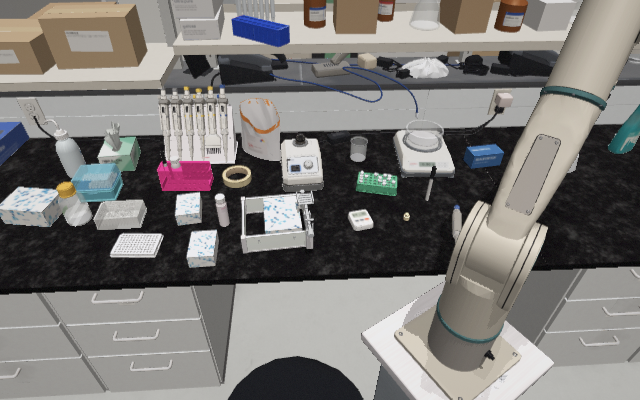

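View pics/top0.png

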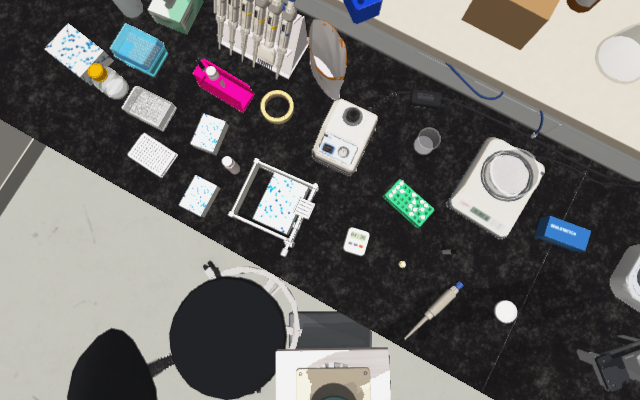

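The pen sits around (278,200) in the top view, with its gate on the right side at about (305,210). The lever is near (303,207) and the catch end near (285,250). I'll enlarge both views.

Run:
```python
import cv2
a=cv2.imread("pics/top0.png")[145:275,215:345]; a=cv2.resize(a,None,fx=4.6,fy=4.6,interpolation=cv2.INTER_CUBIC)
cv2.imwrite("pics/topc.png",a)
a=cv2.imread("pics/scene0.png")[180:260,225:335]; cv2.imwrite("pics/scenec.png",cv2.resize(a,None,fx=7,fy=7,interpolation=cv2.INTER_CUBIC))
```

```text
(no output)
```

View pics/topc.png

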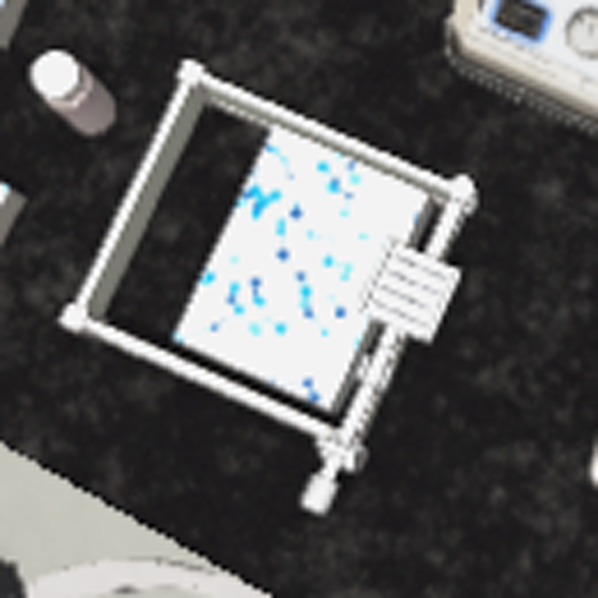

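View pics/scenec.png

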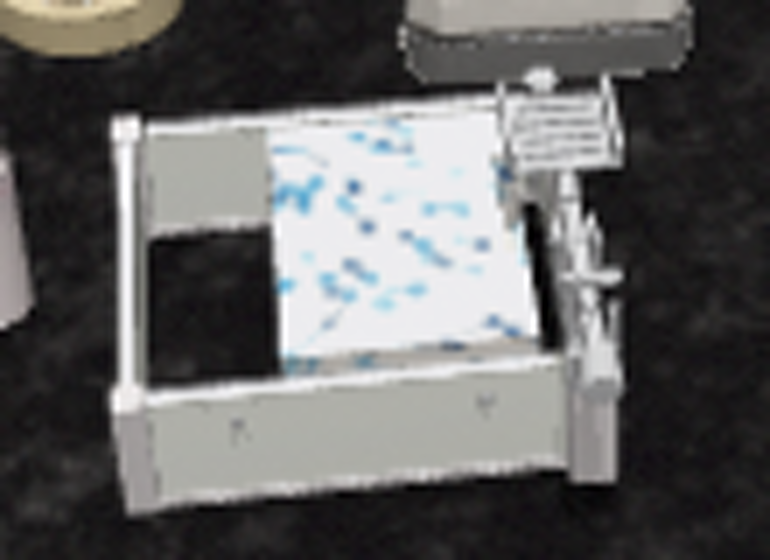

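```bash
cat > h.py <<'E'
from plant import bot, grab_frame, camera_info
import numpy as np
from scipy.optimize import least_squares
def ray(n,uv,z):
    c=camera_info(n); d=c["R"].T@np.array([(uv[0]-c["cx"])/c["fx"],(uv[1]-c["cy"])/c["fy"],1]); o=-c["R"].T@c["t"]
    return o+d*(z-o[2])/d[2]
T=lambda u,v:(215+u/4.6,145+v/4.6)
def p2w(P,x,y): c,s=np.cos(P[2]),np.sin(P[2]); return np.array([P[0]+c*x-s*y,P[1]+s*x+c*y])
E
python3 - <<'E'
from h import *
obs=[(T(190,73),62,92,-83),(T(75,315),62,92,83),(T(463,190),62,-92,-84.5)]
W=[ray("top",o[0],o[1])[:2] for o in obs]; print(W)
f=lambda P:np.concatenate([p2w(P,o[2],o[3])-w for o,w in zip(obs,W)])
r=least_squares(f,[400,100,1.2]); P=r.x; print(P,r.fun)
lev=ray("top",T(412,292),99)[:2]; print("lever",lev,"model",p2w(P,-92,-11.5))
S=lambda u,v:(225+u/7,180+v/7)
print("scene lever",ray("scene",S(560,133),99)[:2])
print("scene posts",ray("scene",S(126,128),62)[:2],ray("scene",S(126,395),62)[:2])
B=[ray("top",T(*q),62)[:2] for q in((272,127),(178,338),(335,408),(437,195))]
print(np.mean(B,0),[ (np.linalg.norm(B[i]-B[(i+1)%4])) for i in range(4)])
for n,q in(("weight",(402,264)),("marker",(447,251)),("bottle",(233,168)),("tall",(506,312))): print(n,ray("top",q,0)[:2])
E
```

```text
[array([681.91376514, 205.47666716]), array([532.68576801, 275.25036402]), array([604.90892212,  37.62428157])]
[567.94649132 157.06069246   1.13013891] [ 0.34500031 -0.60693806 -0.56926274  0.42403801  0.22426243  0.18290005]
lever [538.3435232   68.08710349] model [539.10676893  68.94417635]
scene lever [540.29391901  70.74124166]
scene posts [685.16862067 205.50765623] [535.14693806 276.90987578]
[559.83218498 134.50717189] [np.float64(141.63835750546116), np.float64(104.92566058672104), np.float64(143.91473773366175), np.float64(110.5287649874139)]
weight [ 382.71149054 -206.61342668]
marker [ 417.41787624 -338.45332655]
bottle [676.0871578  285.35118976]
tall [ 242.78205335 -494.69383899]
```

Call:
{"name": "apply_moves", "arguments": {
  "steps": [
    [27, -28, 0, 0],
    [27, -28, 0, 0],
    [27, -28, 0, 0],
    [27, -28, 0, 0],
    [27, -28, 0, 0],
    [27, -28, 0, 0],
    [27, -28, 0, 0],
    [27, -28, 0, 0],
    [27, -28, 0, 0],
    [27, -28, 0, 0],
    [27, -28, 0, 0],
    [27, -28, 0, 0]
  ],
  "fingers": 1,
  "newtons": 10
}}

```text
clock: 1.3
tcp_pos: [402.2, -203.6, 205.4]
orientation: [-3.141, 0.0, 0.298]
ft_force: [0.2, -1.5, 0.5]
width: 2.3
finger_force: 0.0
```

Call:
{"name": "apply_moves", "arguments": {
  "steps": [
    [27, -28, 0, 0],
    [27, -28, 0, 0],
    [27, -28, 0, 0],
    [27, -28, 0, 0],
    [27, -28, 0, 0],
    [27, -28, 0, 0],
    [0, 0, 0, -7.95],
    [0, 0, 0, -7.95],
    [0, 0, 0, -7.95],
    [0, 0, 0, -7.95],
    [0, 0, 0, -7.95],
    [0, 0, 0, -7.95]
  ]
}}

```text
clock: 2.5
tcp_pos: [507.2, 3.0, 205.2]
orientation: [-3.141, 0.0, 1.136]
ft_force: [-0.0, -0.3, 0.5]
width: 0.5
finger_force: 0.0
```

Call:
{"name": "apply_moves", "arguments": {
  "steps": [
    [0, 0, 0, 0]
  ]
}}

```text
clock: 2.6
tcp_pos: [507.2, 2.9, 205.2]
orientation: [-3.141, 0.0, 1.131]
ft_force: [0.4, -0.7, -0.2]
width: 0.8
finger_force: 0.0
```

Call:
{"name": "apply_moves", "arguments": {
  "steps": [
    [37, 0.5, 0, 0],
    [37, 0.5, 0, 0],
    [0, 0, 25, 0],
    [0, 0, 25, 0],
    [0, 0, 20, 0],
    [0, 0, 5, 0],
    [0, 0, 0, 0]
  ]
}}

```text
clock: 3.3
tcp_pos: [539.5, 69.4, 129.9]
orientation: [-3.14, 0.001, 1.129]
ft_force: [-0.2, 0.0, -0.5]
width: 0.7
finger_force: 0.0
```

Run:
```python
from h import *
import cv2
a=grab_frame("top")[145:275,215:345]; a=cv2.resize(a,None,fx=3.1,fy=3.1,interpolation=cv2.INTER_CUBIC)
b=grab_frame("scene")[150:260,225:340]; b=cv2.resize(b,(int(115*403/110),403),interpolation=cv2.INTER_CUBIC)
h=np.hstack([a[:403],b[:403]]); print(h.shape)
cv2.imwrite("pics/c1.png",h[:,:800]); print(bot.observe())
```

```text
(403, 824, 3)
{'clock': 3.4, 'qpos': array([-0.0189272 ,  0.58501692, -0.2413724 ,  1.88419816,  0.20780231,
        0.69503063, -0.82337845]), 'qvel': array([ 4.52405805e-03, -1.20384134e-02, -4.82931715e-03, -4.69388865e-03,
       -1.58500419e-03, -4.64453100e-05,  3.20768838e-03]), 'effort': array([-5.97676006e-02, -4.69210088e+01, -2.14489304e+00, -1.37186471e+01,
       -3.26222763e-02, -2.52047740e-02, -1.19785516e-02]), 'tcp_pos': array([540.65307898,  69.64778891, 131.3135829 ]), 'orientation': array([ 3.14035420e+00, -8.08091298e-04,  1.12911576e+00]), 'ft_force': array([-0.51814241,  0.50650768,  0.04789617]), 'ft_torque': array([-0.06204315, -0.04277089,  0.01485884]), 'finger_force': 0.0, 'width': 0.6236190938679002}
```

View pics/c1.png

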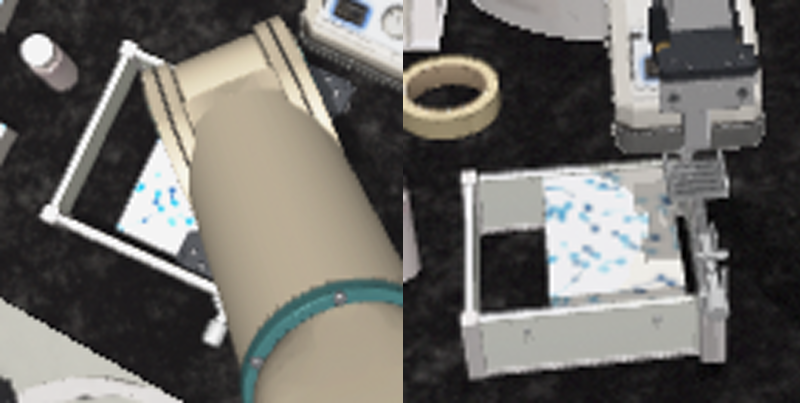

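Both views show the fingertips over the lever trough; in the scene half, the tip is at about (697,150) and the trough at (697,175). I'll go down now.

Call:
{"name": "apply_moves", "arguments": {
  "steps": [
    [0, 0, 10, 0],
    [0, 0, 10, 0],
    [0, 0, 5, 0],
    [0, 0, 2, 0],
    [0, 0, 0, 0]
  ]
}}

```text
clock: 3.9
tcp_pos: [539.7, 69.5, 103.1]
orientation: [-3.141, 0.0, 1.13]
ft_force: [0.7, -0.4, -0.6]
width: 0.5
finger_force: 0.0
```

Call:
{"name": "apply_moves", "arguments": {
  "steps": [
    [0, 0, 1, 0],
    [0, 0, 1, 0],
    [0, 0, 1, 0],
    [0, 0, 0, 0]
  ]
}}

```text
clock: 4.3
tcp_pos: [540.0, 69.5, 100.5]
orientation: [3.142, -0.0, 1.13]
ft_force: [-0.3, -0.5, 0.5]
width: 0.3
finger_force: 0.0
```

Call:
{"name": "apply_moves", "arguments": {
  "steps": [
    [0, 0, 1, 0],
    [0, 0, 1, 0],
    [0, 0, 0, 0]
  ]
}}

```text
clock: 4.6
tcp_pos: [540.3, 69.5, 98.6]
orientation: [3.141, -0.0, 1.13]
ft_force: [0.5, -0.1, 0.3]
width: 0.9
finger_force: 0.5
```

Call:
{"name": "apply_moves", "arguments": {
  "steps": [
    [0, 0, 1, 0],
    [0, 0, 1, 0],
    [0, 0, 0, 0]
  ]
}}

```text
clock: 4.9
tcp_pos: [540.4, 69.5, 96.5]
orientation: [3.141, -0.0, 1.13]
ft_force: [0.9, -0.7, 0.8]
width: 0.3
finger_force: 0.7
```

Call:
{"name": "apply_moves", "arguments": {
  "steps": [
    [0, 0, 1, 0],
    [0, 0, 0, 0]
  ]
}}

```text
clock: 5.1
tcp_pos: [540.1, 69.5, 95.4]
orientation: [3.141, -0.0, 1.13]
ft_force: [1.1, -0.8, 1.7]
width: 0.6
finger_force: 0.7
```

Call:
{"name": "apply_moves", "arguments": {
  "steps": [
    [0, 0, 1, 0],
    [0, 0, 0, 0]
  ]
}}

```text
clock: 5.3
tcp_pos: [540.0, 69.5, 94.4]
orientation: [3.141, -0.0, 1.13]
ft_force: [2.0, 0.4, 1.5]
width: 0.5
finger_force: 0.7
```

Call:
{"name": "apply_moves", "arguments": {
  "steps": [
    [0, 0, 1, 0],
    [0, 0, 0, 0]
  ]
}}

```text
clock: 5.5
tcp_pos: [540.0, 69.6, 93.4]
orientation: [3.141, -0.0, 1.13]
ft_force: [1.1, -0.5, 2.2]
width: 0.5
finger_force: 0.7
```

Call:
{"name": "apply_moves", "arguments": {
  "steps": [
    [0, 0, 1, 0],
    [0, 0, 0, 0]
  ]
}}

```text
clock: 5.7
tcp_pos: [540.0, 69.5, 92.4]
orientation: [3.142, -0.0, 1.13]
ft_force: [0.7, -0.6, 1.3]
width: 0.8
finger_force: 0.7
```

Call:
{"name": "apply_moves", "arguments": {
  "steps": [
    [0, 0, 1, 0],
    [0, 0, 0, 0]
  ]
}}

```text
clock: 5.9
tcp_pos: [540.0, 69.5, 91.4]
orientation: [-3.142, -0.0, 1.13]
ft_force: [1.6, -0.4, 1.0]
width: 0.2
finger_force: 0.7
```

Call:
{"name": "apply_moves", "arguments": {
  "steps": [
    [0, 0, 1, 0],
    [0, 0, 0, 0]
  ]
}}

```text
clock: 6.1
tcp_pos: [539.9, 69.5, 90.4]
orientation: [-3.141, 0.0, 1.13]
ft_force: [1.2, -1.0, 0.9]
width: 0.4
finger_force: 0.7
```

Call:
{"name": "apply_moves", "arguments": {
  "steps": [
    [0, 0, 1, 0],
    [0, 0, 0, 0]
  ]
}}

```text
clock: 6.3
tcp_pos: [539.9, 69.5, 89.4]
orientation: [-3.141, 0.0, 1.13]
ft_force: [1.6, -0.3, 1.2]
width: 0.4
finger_force: 0.7
```

Call:
{"name": "apply_moves", "arguments": {
  "steps": [
    [0, 0, 1, 0],
    [0, 0, 0, 0]
  ]
}}

```text
clock: 6.5
tcp_pos: [539.9, 69.5, 88.4]
orientation: [-3.141, 0.0, 1.13]
ft_force: [0.8, -0.3, 0.8]
width: 0.3
finger_force: 0.7
```

Call:
{"name": "apply_moves", "arguments": {
  "steps": [
    [0, 0, 1, 0],
    [0, 0, 0, 0]
  ]
}}

```text
clock: 6.7
tcp_pos: [539.9, 69.5, 87.4]
orientation: [-3.141, 0.0, 1.13]
ft_force: [1.5, -0.9, 1.3]
width: 0.4
finger_force: 0.6
```

Call:
{"name": "apply_moves", "arguments": {
  "steps": [
    [0, 0, 1, 0],
    [0, 0, 0, 0]
  ]
}}

```text
clock: 6.9
tcp_pos: [539.9, 69.5, 86.4]
orientation: [-3.141, 0.0, 1.13]
ft_force: [1.0, -1.7, 1.0]
width: 0.0
finger_force: 0.6
```

Call:
{"name": "apply_moves", "arguments": {
  "steps": [
    [0, 0, 1, 0],
    [0, 0, 0, 0]
  ]
}}

```text
clock: 7.1
tcp_pos: [539.9, 69.5, 85.4]
orientation: [-3.141, 0.0, 1.13]
ft_force: [2.1, -0.0, 0.5]
width: 0.6
finger_force: 0.6
```

Call:
{"name": "apply_moves", "arguments": {
  "steps": [
    [0, 0, 1, 0],
    [0, 0, 0, 0]
  ]
}}

```text
clock: 7.3
tcp_pos: [539.9, 69.5, 84.6]
orientation: [-3.142, 0.0, 1.13]
ft_force: [0.4, -1.0, 4.2]
width: 0.6
finger_force: 2.0
```

Call:
{"name": "apply_moves", "arguments": {
  "steps": [
    [0, 0, 0.3, 0],
    [0, 0, 0, 0]
  ]
}}

```text
clock: 7.5
tcp_pos: [539.8, 69.6, 84.3]
orientation: [-3.141, 0.0, 1.13]
ft_force: [0.1, -0.5, 4.4]
width: 0.2
finger_force: 2.2
```

Call:
{"name": "apply_moves", "arguments": {
  "steps": [
    [-2, 0, 0, 0],
    [-2, 0, 0, 0],
    [-2, 0, 0, 0],
    [-2, 0, 0, 0],
    [0, 0, 0, 0]
  ]
}}

```text
clock: 8.0
tcp_pos: [536.9, 62.1, 84.3]
orientation: [3.141, -0.001, 1.13]
ft_force: [2.2, 1.9, 4.4]
width: 0.8
finger_force: 2.1
```

Call:
{"name": "apply_moves", "arguments": {
  "steps": [
    [-1, 0, 0, 0],
    [-1, 0, 0, 0],
    [0, 0, 0, 0]
  ]
}}

```text
clock: 8.3
tcp_pos: [536.0, 60.5, 84.3]
orientation: [3.141, -0.001, 1.13]
ft_force: [3.0, 2.6, 4.0]
width: 0.6
finger_force: 2.6
```

Call:
{"name": "apply_moves", "arguments": {
  "steps": [
    [-2, 0, 0, 0],
    [-2.5, 0.5, 0, -2],
    [-2.5, 0.5, 0, -2],
    [0, 0, 0, 0]
  ]
}}

```text
clock: 8.7
tcp_pos: [534.1, 52.8, 84.1]
orientation: [3.141, 0.0, 1.2]
ft_force: [4.3, 0.2, 1.6]
width: 0.8
finger_force: 2.8
```

Run:
```python
from h import *
import cv2
b=grab_frame("scene")[150:260,225:345]; b=cv2.resize(b,None,fx=5,fy=5,interpolation=cv2.INTER_CUBIC)
cv2.imwrite("pics/c2.png",b)
```

```text
(no output)
```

View pics/c2.png

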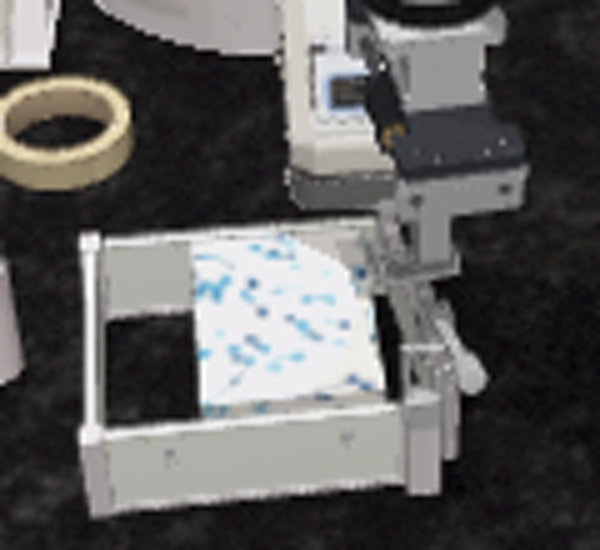

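The picture shows the gate ajar with the bar at (455,350), outside its catch at (425,400), and the fingers are still in the lever. I'll keep swinging.

Call:
{"name": "apply_moves", "arguments": {
  "steps": [
    [-2.5, 0.5, 0, -2],
    [-2.5, 0.5, 0, -2],
    [-2.5, 0.5, 0, -2],
    [-2.5, 0.5, 0, -2],
    [-5, 1, 0, -4],
    [-5, 1, 0, -4],
    [-5, 1, 0, -4],
    [-5, 1, 0, -4],
    [0, 0, 0, 0]
  ]
}}

```text
clock: 9.65
tcp_pos: [532.6, 22.0, 83.8]
orientation: [-3.139, 0.001, 1.619]
ft_force: [0.8, 0.9, 0.2]
width: 0.7
finger_force: 1.0
```

```bash
cat >> h.py <<'E'
P=np.array([568.5,157.3,1.130])
def gf():
    o=bot.observe(); a=P[2]; d=o["tcp_pos"][:2]-p2w(P,-92,-84.5); th=o["orientation"][2]
    R=lambda q:np.array([[np.cos(q),np.sin(q)],[-np.sin(q),np.cos(q)]])
    print("pen",R(a)@(o["tcp_pos"][:2]-P[:2]),"rel hinge",R(a)@d,"toolrot",np.degrees(th-a),"in tool-gate frame",R(th)@d,"r",np.hypot(*d),"z",o["tcp_pos"][2],o["ft_force"])
E
python3 -c "from h import *;gf()"
```

```text
pen [-137.63723461  -25.26875127] rel hinge [-45.63723461  59.23124873] toolrot 28.026190606826294 in tool-gate frame [-12.45419833  73.72917301] r 74.77364514737243 z 83.83616553314012 [0.81786773 0.85773728 0.20383042]
```

Call:
{"name": "apply_moves", "arguments": {
  "steps": [
    [-5, 1, 0, -4],
    [-5, 1, 0, -4],
    [-5, 1, 0, -4],
    [-5, 1, 0, -4],
    [-5, 1, 0, -4],
    [-5, 1, 0, -4],
    [-5, 1, 0, -4],
    [-5, 1, 0, -4],
    [-5, 1, 0, -4]
  ]
}}

```text
clock: 10.55
tcp_pos: [553.2, -16.1, 83.2]
orientation: [-3.136, -0.003, 2.25]
ft_force: [0.0, 1.0, 1.8]
width: 0.4
finger_force: 1.5
```

Call:
{"name": "apply_moves", "arguments": {
  "steps": [
    [-5, 1, 0, -4],
    [-5, 1, 0, -4],
    [-5, 1, 0, -4],
    [-5, 1, 0, -4],
    [-5, 1, 0, -4],
    [-5, 1, 0, -4],
    [-5, 1, 0, -4],
    [0, 0, 0, 0]
  ]
}}

```text
clock: 11.35
tcp_pos: [585.2, -33.3, 82.9]
orientation: [-3.138, -0.005, 2.735]
ft_force: [1.0, 0.7, 1.0]
width: 0.5
finger_force: 0.3
```

Run:
```python
from h import *
import cv2
gf()
b=grab_frame("scene")[130:260,225:385]; b=cv2.resize(b,None,fx=4,fy=4,interpolation=cv2.INTER_CUBIC)
cv2.imwrite("pics/c3.png",b)
```

```text
pen [-165.30539142  -96.40892638] rel hinge [-73.30539142 -11.90892638] toolrot 91.96831710070427 in tool-gate frame [-9.38408997 73.67117343] r 74.26643211041608 z 82.91321922014883 [1.02396577 0.66542428 1.04105945]
```

View pics/c3.png

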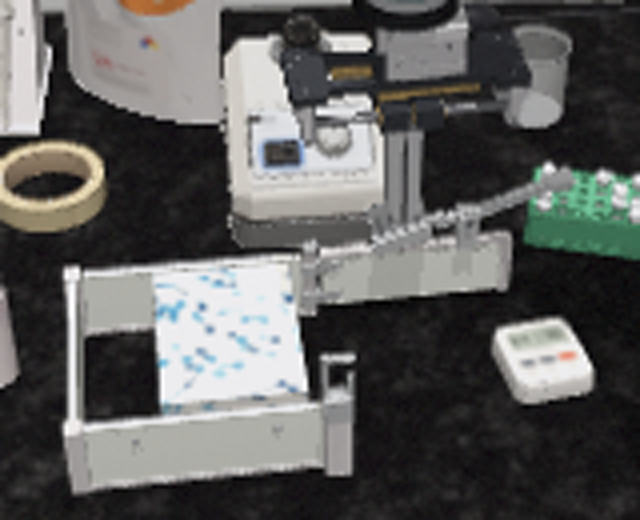

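The gate stands about square to the gateway and the box is still inside. Next: a small extra swing, lift out, and go over to the space behind the box.

Call:
{"name": "apply_moves", "arguments": {
  "steps": [
    [-5, 1, 0, -4],
    [0, 0, 0, 0],
    [0, 0, -5, 0],
    [0, 0, -10, 0],
    [0, 0, -20, 0],
    [0, 0, -30, 0],
    [0, 0, -30, 0],
    [0, 0, -20, 0]
  ]
}}

```text
clock: 12.2
tcp_pos: [593.3, -32.7, 202.2]
orientation: [3.141, 0.002, 2.805]
ft_force: [0.1, -0.2, -0.6]
width: 0.6
finger_force: 0.0
```

Call:
{"name": "apply_moves", "arguments": {
  "steps": [
    [0, 0, 0, 8],
    [0, 0, 0, 8],
    [0, 0, 0, 8],
    [0, 0, 0, 8],
    [0, 0, 0, 8],
    [0, 0, 0, 8],
    [0, 0, 0, 8],
    [0, 0, 0, 8],
    [0, 0, 0, 8],
    [0, 0, 0, 8],
    [0, 0, 0, 8],
    [0, 0, 0, 8]
  ]
}}

```text
clock: 13.4
tcp_pos: [592.5, -32.7, 200.1]
orientation: [3.141, -0.001, 1.124]
ft_force: [0.1, 0.0, -1.0]
width: 0.5
finger_force: 0.0
```

```bash
python3 -c "
from h import *;gf();print(bot.observe()['orientation'])"
```

```text
pen [-161.60001453 -102.82493924] rel hinge [-69.60001453 -18.32493924] toolrot -0.34933752426139053 in tool-gate frame [-69.48699275 -18.74895355] r 71.97197663339229 z 200.14177510365002 [ 0.10926619  0.01193685 -0.95652042]
[ 3.14123774e+00 -9.05182332e-04  1.12390291e+00]
```

Call:
{"name": "apply_moves", "arguments": {
  "steps": [
    [36.5, -17, 0, 0],
    [36.5, -17, 0, 0],
    [36.5, -17, 0, 0],
    [36.5, -17, 0, 0],
    [36.5, -17, 0, 0],
    [36.5, -17, 0, 0],
    [0, 0, 30, 0],
    [0, 0, 30, 0],
    [0, 0, 30, 0],
    [0, 0, 0, 0]
  ],
  "fingers": 0.4
}}

```text
clock: 14.4
tcp_pos: [590.6, 207.3, 106.2]
orientation: [-3.136, 0.005, 1.13]
ft_force: [-0.4, -0.4, 0.2]
width: 56.4
finger_force: 0.0
```

Run:
```python
from h import *
import cv2
gf(); print(bot.observe()["width"])
b=grab_frame("scene")[130:260,225:385]; b=cv2.resize(b,None,fx=4,fy=4,interpolation=cv2.INTER_CUBIC)
cv2.imwrite("pics/c4.png",b)
```

```text
pen [54.67913731  1.34158475] rel hinge [146.67913731  85.84158475] toolrot 0.010778356366454711 in tool-gate frame [146.69528304  85.81399027] r 169.95160191169194 z 106.20182433471248 [-0.37669863 -0.42549225  0.23390691]
56.44977576917427
```

View pics/c4.png

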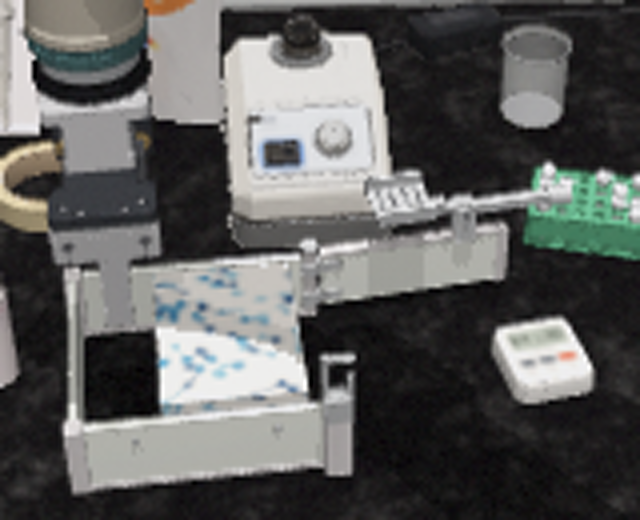

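Call:
{"name": "apply_moves", "arguments": {
  "steps": [
    [0, 0, 25, 0],
    [0, 0, 25, 0],
    [0, 0, 20, 0],
    [0, 0, 6, 0],
    [0, 0, 0, 0],
    [-5, 0, 0, 0],
    [-5, 0, 0, 0],
    [-5, 0, 0, 0],
    [0, 0, 0, 0]
  ]
}}

```text
clock: 15.35
tcp_pos: [587.7, 193.9, 34.0]
orientation: [3.141, -0.0, 1.129]
ft_force: [-0.5, -1.0, 0.2]
width: 56.3
finger_force: 0.0
```

Run:
```python
from h import *
gf()
R=np.array([[np.cos(P[2]),np.sin(P[2])],[-np.sin(P[2]),np.cos(P[2])]])
for q in((345,229),(369,233),(366,254),(343,250)): print(R@(ray("top",q,10)[:2]-P[:2]))
```

```text
pen [41.26306753 -1.79833563] rel hinge [133.26306753  82.70166437] toolrot -0.0373353620589197 in tool-gate frame [133.20914877  82.78848435] r 156.83944164991902 z 34.00892070163322 [-0.51533667 -1.04028703  0.16832766]
[-217.48098837  -11.70406525]
[-285.54783738  -29.49661146]
[-301.45558148   29.43025931]
[-236.51832352   46.03388638]
```

Call:
{"name": "apply_moves", "arguments": {
  "steps": [
    [0, 0, 4, 0],
    [-3, 0, 0, 0],
    [-3, 0, 0, 0],
    [-3, 0, 0, 0],
    [-3, 0, 0, 0],
    [-3, 0, 0, 0],
    [-3, 0, 0, 0]
  ]
}}

```text
clock: 16.05
tcp_pos: [579.6, 178.1, 29.1]
orientation: [-3.142, -0.0, 1.13]
ft_force: [0.3, 1.5, -2.1]
width: 56.6
finger_force: 0.8
```

Call:
{"name": "apply_moves", "arguments": {
  "steps": [
    [-4, 0, 0, 0],
    [-4, 0, 0, 0],
    [-4, 0, 0, 0],
    [-4, 0, 0, 0],
    [-4, 0, 0, 0],
    [-4, 0, 0, 0],
    [-4, 0, 0, 0],
    [-4, 0, 0, 0],
    [-4, 0, 0, 0],
    [-4, 0, 0, 0]
  ]
}}

```text
clock: 17.05
tcp_pos: [562.6, 141.9, 29.2]
orientation: [3.142, -0.0, 1.13]
ft_force: [1.0, 2.0, -0.6]
width: 56.3
finger_force: 0.8
```

Run:
```python
from h import *
import cv2
gf(); print(bot.observe()["width"])
b=grab_frame("scene")[130:260,225:385]; b=cv2.resize(b,None,fx=4,fy=4,interpolation=cv2.INTER_CUBIC)
cv2.imwrite("pics/c5.png",b)
```

```text
pen [-16.44336932  -1.23591858] rel hinge [75.55663068 83.26408142] toolrot 0.019454885541194445 in tool-gate frame [75.5848988  83.23842123] r 112.43536674282929 z 29.188885271911957 [ 1.02366027  2.02988466 -0.58115823]
56.322787123628785
```

View pics/c5.png

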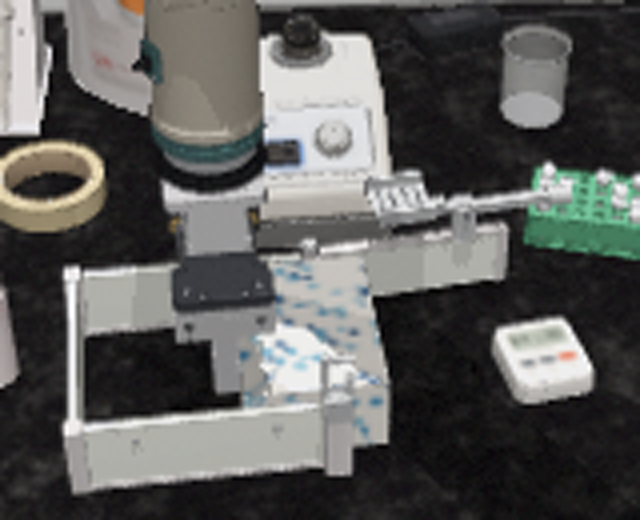

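The box is sliding out straight and the timer is still clear ahead of it. I'll keep pushing.

Call:
{"name": "apply_moves", "arguments": {
  "steps": [
    [-4, 0, 0, 0],
    [-4, 0, 0, 0],
    [-4, 0, 0, 0],
    [-4, 0, 0, 0],
    [-4, 0, 0, 0],
    [-4, 0, 0, 0],
    [-4, 0, 0, 0],
    [-4, 0, 0, 0],
    [-4, 0, 0, 0],
    [-4, 0, 0, 0]
  ]
}}

```text
clock: 18.1
tcp_pos: [545.7, 105.8, 29.2]
orientation: [3.141, -0.0, 1.13]
ft_force: [0.9, 2.1, -0.7]
width: 56.3
finger_force: 1.2
```

Call:
{"name": "apply_moves", "arguments": {
  "steps": [
    [-4, 0, 0, 0],
    [-4, 0, 0, 0],
    [-4, 0, 0, 0],
    [-4, 0, 0, 0],
    [-4, 0, 0, 0],
    [-4, 0, 0, 0],
    [-4, 0, 0, 0],
    [-4, 0, 0, 0],
    [-3, 0, 0, 0],
    [-2, 0, 0, 0],
    [0, 0, 0, 0]
  ]
}}

```text
clock: 19.2
tcp_pos: [529.7, 72.0, 29.2]
orientation: [-3.142, 0.001, 1.13]
ft_force: [1.7, 1.6, 0.3]
width: 56.3
finger_force: 0.8
```

Run:
```python
from h import *
import cv2
gf()
b=grab_frame("scene")[130:260,225:385]; b=cv2.resize(b,None,fx=5,fy=4.6,interpolation=cv2.INTER_CUBIC)
cv2.imwrite("pics/c6.png",b)
```

```text
pen [-93.74250273  -1.32645352] rel hinge [-1.74250273 83.17354648] toolrot -0.0028793728535599986 in tool-gate frame [-1.74668257 83.17345881] r 83.19179737369662 z 29.20224698954974 [1.73932666 1.64210486 0.34332813]
```

View pics/c6.png

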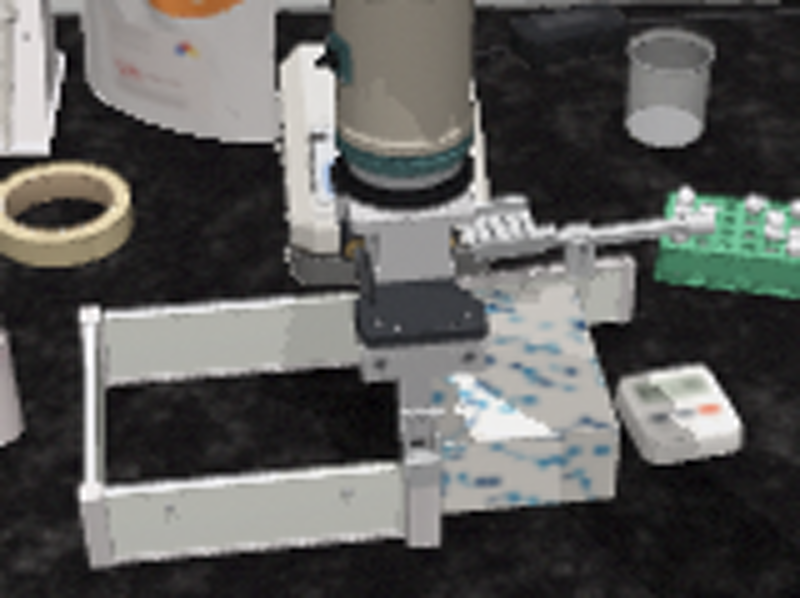

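The box is outside, between the gate and the timer. I'll measure its front corners: near top (618,430), far top (580,290) and near bottom (613,497).

Run:
```python
from h import *
R=np.array([[np.cos(P[2]),np.sin(P[2])],[-np.sin(P[2]),np.cos(P[2])]])
for u,v,z in((618,430,62),(580,290,62),(613,497,0)): print(R@(ray("scene",(225+u/5,130+v/4.6),z)[:2]-P[:2]))
```

```text
[-205.91463916   70.48269684]
[-210.43214254  -68.8587961 ]
[-206.87880578   67.84030499]
```

Call:
{"name": "apply_moves", "arguments": {
  "steps": [
    [-2, 0, 0, 0],
    [0, 0, 0, 0],
    [4, 0, 0, 0],
    [8, 0, 0, 0],
    [10, 0, 0, 0],
    [0, 0, -20, 0],
    [0, 0, -40, 0],
    [0, 0, -40, 0],
    [0, 0, -40, 0],
    [0, 0, -40, 0],
    [0, 0, 0, 0]
  ]
}}

```text
clock: 20.35
tcp_pos: [542.0, 92.6, 214.5]
orientation: [3.134, -0.006, 1.131]
ft_force: [0.5, 0.5, -0.2]
width: 56.3
finger_force: 0.0
```

Call:
{"name": "apply_moves", "arguments": {
  "steps": [
    [40, 0, 0, 0],
    [40, 0, 0, 0],
    [40, 0, 0, 0],
    [40, 0, 0, 0],
    [0, 0, 0, 0],
    [0, 0, 0, 0],
    [0, 0, 0, 0]
  ]
}}

```text
clock: 21.05
tcp_pos: [606.1, 233.9, 208.4]
orientation: [-3.141, 0.002, 1.129]
ft_force: [-0.3, -0.8, -1.4]
width: 56.0
finger_force: 0.0
```

Run:
```python
from h import *
import cv2
gf()
a=grab_frame("top")[135:275,215:385]; cv2.imwrite("pics/c7.png",cv2.resize(a,None,fx=4,fy=4,interpolation=cv2.INTER_CUBIC))
b=grab_frame("scene")[130:260,225:385]; b=cv2.resize(b,None,fx=5,fy=4.6,interpolation=cv2.INTER_CUBIC)
cv2.imwrite("pics/c8.png",b)
```

```text
pen [85.28276235 -1.3237074 ] rel hinge [177.28276235  83.1762926 ] toolrot -0.030370289268431175 in tool-gate frame [177.23864889  83.27025169] r 195.8251094138469 z 208.3509585341331 [-0.2566142  -0.77519806 -1.43343249]
```

View pics/c8.png

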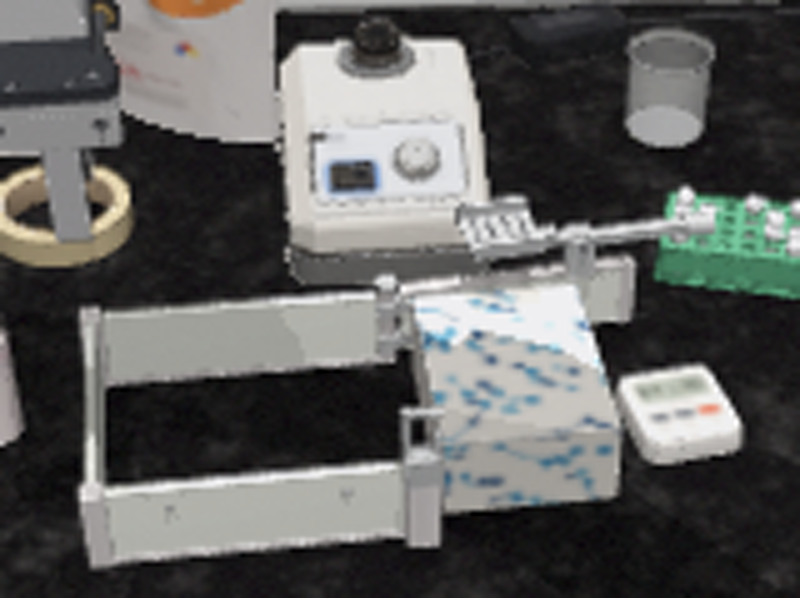

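Run:
```python
from h import *
R=np.array([[np.cos(P[2]),np.sin(P[2])],[-np.sin(P[2]),np.cos(P[2])]])
xs=[(R@(ray("scene",(225+u/5,130+v/4.6),62)[:2]-P[:2])) for u,v in((620,432),(583,290),(415,293))]; print(xs)
if xs[2][0]<-97 and np.mean([xs[0][0],xs[1][0]])<-203: print(bot.close_job())
```

```text
[array([-206.68402397,   72.41872232]), array([-212.29706552,  -68.6013987 ]), array([-107.55485772,  -79.79219807])]
the job is handed in; nothing more can be done
None
```

The job is handed in. The gate stands a little past square with the latch bar dropped, and the box stands flat, centred about 157 mm in front of the pen's origin (at least 145 mm needed). `bot.close_job()` returned no verdict, so I don't know how it was judged.

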